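# Try two dough presses and set the blocked one aside

## Task

Before work, try both upright dough presses by pushing each plunger down by its knob. Push the one that runs freely fully home; when the other grows stiff part-way, stop without forcing it and draw its plunger back up to the top, the sign that it needs cleaning.

Things in the scene. Friction and masses are not known exactly. Their poses are not given: they have to be found in the camera images.
- knob_a (a point): top centre of the plunger knob (plain wood, round, 26 mm in diameter, 28 mm high, on a 10 mm steel rod) of the left (+y) press: upright aluminium barrel 54 mm wide with a 60 mm steel cap 120 mm above the table, 100 x 90 mm wooden foot fixed to the table, small spout. Slides vertically, 45 mm: 208 mm above the table when fully up, 163 mm fully home (knob's underside then 15 mm above the cap). z up
- knob_b (a point): the same point on the right (-y) press, which is alike. Both plungers start 0 to 6 mm down from the top, slide with a steady drag of about 2 N and stay where left. In one press, not known which, a dried plug inside stops the plunger about 20 mm down: there the resistance rises, by about 2 N and then 0.8 N per mm. Pinch the knob from above, or press on its top
- relief_a (a joint): relief plate of the left press: steel disc, 52 mm in diameter, on a coil spring just below the barrel (4 mm gap). 0 at rest; grows (m) as a blocked plunger drives the plate down against its spring, 0.8 N per mm, stop at 0.014. Stays 0 in the press that is not blocked; 0 in both until a plunger is pushed
- relief_b (a joint): relief plate of the right press, same as the left one's. Driving either plate down by more than 10 mm would be forcing the press

How it is judged:
By the outcome, as a careful person would: the job done as asked, in the order asked, and still so for the second after the job is handed in, with the robot touching nothing.
It also fails if it takes over 45 s, if anything falls off the work surface, if the arm or the gripper's body presses on something with over 40 N, if the wrist force passes 120 N, or if a joint passes its speed limit or range.

## Robot

A 7-joint arm with a two-finger parallel gripper is mounted at the origin on the work surface; the furniture and walls round the work are solid. World frame = base frame: x ahead of the robot, y to its left, z up, the work surface at z = 0. Lengths are in m, angles in rad, forces in N, time in s.
With the tool pointing down it reaches from about 0.425 to 0.925 m from the base axis. Payload 6.8 kg.
Tool frame: the origin (TCP) lies on the centre line of the jaws, within the pads' length; the fingertips stand ahead of it and the grasp point (between the pads) is the TCP (bot.nose_length is the z of the fingertips in the tool frame, in m); z points along the fingers, y is the line along which they close (so a half turn about z gives the same grasp; the last joint's range is limited). The gripper opens to 88 mm and grips with 3 to 60 N. Pads are 20 mm wide; open, the fingers measure 115 mm over their backs; the gripper's body (75 mm by 178 mm) begins 61 mm behind the grasp point.
Start: joints at [1.089, 0.477, 0.022, 1.555, -0.011, 1.109, -0.083], TCP at [0.246, -0.628, 0.242] pointing down, gripper open.
Joint ranges: [-2.96, 2.96], [-0.34, 2.1], [-1.41, 1.46], [0.24, 2.44], [-1.37, 4.51], [0.17, 1.92], [-2.96, 2.96]. Speed limits (rad/s): [2.39, 2.39, 3.14, 3.14, 3.14, 3.14, 3.14].

## Interface

Orientations are given as a unit quaternion [w, x, y, z].
In Python, from bench import bot gives the robot as it stands.
- The arm moves only by the tool apply_moves, never from a script. Its argument "motion" is a list of rows, each a list of 3 entries, a list of its own where there are three numbers: the shift along the tool's x, y, z in cm, then the turn about the tool's z in rad, then the finger opening in cm, from 0 to 8.78. In form: [[[x, y, z], yaw, gripper], ...]. A call has exactly 10 rows; each row shifts and turns the commanded pose from where the row before left it, along the tool's axes as they then stand; what a row does not reach is not made up. A row lasts 1/12 s, in which the tool goes at most 41.7 mm and 7.16 degrees, less where a joint would pass 70% of its speed; a pose out of reach is approached as far as the arm can. A call is refused whole if a number of a shift passes 4.17 or a number of a turn 0.125, either way. A call with a gripper value outside its range is refused whole. The fingers move at their own pace and stop on an object; the grip force is fixed at half the most. Time passes only in rows, so rows that do not move let the fingers close, or fill a call up. It gives the time, the measured TCP pose, the force, the opening and the grip force at its end, in the units of the state.
- bot.get_obs(): the state, without advancing time (a new reading comes with each control period).
- bot.snapshot(name): name is "scene" or "side" or "wrist"; returns the picture (384x512x3 uint8, red, green, blue); there is no depth.
- bot.calibration(name): a dict with "K" (3x3 intrinsics, pixels), "view" (4x4, takes a point from world to camera coordinates); the wrist camera has in their place "tool_from_camera" (4x4, takes a point from camera to tool coordinates, whose origin is the TCP and whose axes are the flange's). Camera axes: x right, y down, z forward; pixel columns grow to the right and rows downward; lengths in m; the calibration is good to about 2 mm. A picture is of the moment at which its call begins: read the wrist's pose just before it. calibration takes no time and is no camera call.
- bot.finish_job(): hands the job in; it is judged then, once.
The state is a dict: "clock": time; "joint_pos": joint angles; "qd": joint speeds; "tau": joint torques, N m; "ee_pos": TCP position; "tcp_rot": TCP orientation; "force": force on the tool from outside, world axes, zero at the start; "wrist_torque": the same for the moment, N m; "gripper_width": opening from 0.0 (shut) to 1.0 (fully open); "gripper_force": force on a finger pad.
Only numpy, scipy, OpenCV 4.12 (cv2) and the standard library are available. Lean on these libraries where they do the work, as an engineer would, in place of code of your own. Each camera call takes 0.05 s, during which the arm holds its last target. There are 200 camera calls.

## Working session

There is one attempt and no reset: what is moved stays moved. The work goes in short steps, Python scripts to look and compute and a tool call to move; the robot and the scene stay as the last step left them, time stands still between calls to the robot, and variables do not carry over. Pictures are saved under pics/ and viewed, at most 10 in all, crops included, and the job is handed in when it is done.

Besides the shell and the picture viewer there is one more tool, called after "Request:" as name(argument=value, ...) on one line, values as JSON. apply_moves: Moves the arm, as the interface text tells. Its arguments: {"type":"object","properties":{"motion":{"type":"array","items":{"type":"array"}}},"required":["motion"]}

```bash
mkdir -p pics; python3 - <<'E'
from bench import bot
import cv2,numpy as np
a=bot.snapshot("scene");b=bot.snapshot("side")
cv2.imwrite("pics/scene0.png",a[:,:,::-1]);cv2.imwrite("pics/side0.png",b[:,:,::-1])
o=bot.get_obs();print(o["clock"],o["ee_pos"],o["tcp_rot"],o["force"],bot.nose_length)
E
```

```text
0.1 [ 0.24628993 -0.62793499  0.24079741] [-7.64133116e-04  9.82584576e-01  1.85814221e-01 -2.04042375e-04] [ 0.41548459  0.53877375 -0.22387435] 0.019
```

View pics/scene0.png

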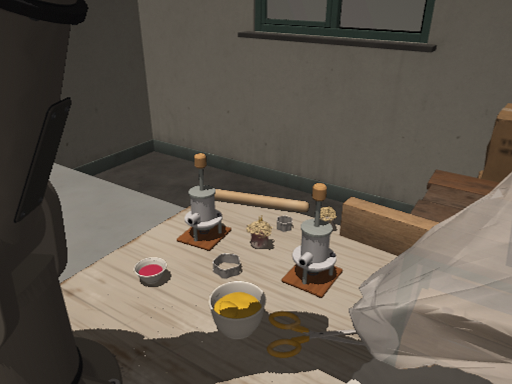

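View pics/side0.png

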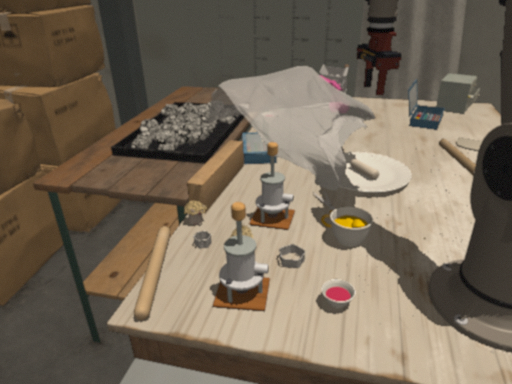

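The scene view shows the knobs at about (200,160) for the left press and (319,191) for the right. In the side view they are at (238,211) for the left and (272,148) for the right. A translucent sheet stands close to the right press. Next I triangulate the knobs.

```bash
python3 - <<'E'
from bench import bot
import cv2,numpy as np
P={};C={};M={}
for n in("scene","side"):
    c=bot.calibration(n);P[n]=c["K"]@c["view"][:3];M[n]=c
def top(n,u,v):
    im=cv2.imread(f"pics/{n}0.png");h=cv2.cvtColor(im,cv2.COLOR_BGR2HSV)
    m=cv2.inRange(h,(8,130,90),(22,255,255));w=np.zeros_like(m);w[v-14:v+14,u-12:u+12]=1
    y,x=np.nonzero(m*w>0);print(n,len(x),x.min(),x.max(),y.min(),y.max());
    return np.array([(x.min()+x.max()+1)/2,(y.min()+y.max()+1)/2])
for k,(s,d) in {"a":((200,160),(238,211)),"b":((319,191),(272,148))}.items():
    p,q=top("scene",*s),top("side",*d)
    X=cv2.triangulatePoints(P["scene"],P["side"],p,q);X=X[:3,0]/X[3,0]
    r=[(lambda z:z[:2]/z[2])(P[n]@np.r_[X,1])-t for n,t in(("scene",p),("side",q))]
    print(k,"knob centre",X,"top z",X[2]+.014,np.round(r,1),np.hypot(*X[:2]))
for n in M: print(n,-M[n]["view"][:3,:3].T@M[n]["view"][:3,3])
# object position casts on table
def cast(n,u,v,z):
    c=M[n];R=c["view"][:3,:3];o=-R.T@c["view"][:3,3];d=R.T@np.linalg.inv(c["K"])@[u,v,1];return o+d*(z-o[2])/d[2]
for t,n,u,v in(("foot a","scene",205,234),("foot b","scene",313,276),("yellowbowl","scene",238,320),("foot a","side",243,293),("foot b","side",272,217),("sheet L","side",310,165),("sheet","scene",358,320)): print(t,np.round(cast(n,u,v,0.01),3))
c=bot.calibration("wrist");print(np.round(c["tool_from_camera"],3),c["K"][0,0])
E
```

```text
scene 117 194 205 153 166
side 171 232 244 203 219
a knob centre [0.46871553 0.0819578  0.18736724] top z 0.20136723882114144 [[-0.4  0.6]
 [-0.5 -0.7]] 0.47582699694968655
scene 188 313 325 183 199
side 84 268 276 143 154
b knob centre [ 0.46784115 -0.19800443  0.18848367] top z 0.2024836650379043 [[-0.4  0.7]
 [-0.3 -0.6]] 0.5080168251449884
scene [-0.15439694 -0.45774425  0.51805879]
side [0.28323566 0.66418034 0.56109307]
foot a [0.461 0.072 0.01 ]
foot b [ 0.456 -0.205  0.01 ]
yellowbowl [ 0.277 -0.149  0.01 ]
foot a [0.463 0.094 0.01 ]
foot b [ 0.466 -0.184  0.01 ]
sheet L [ 0.413 -0.505  0.01 ]
sheet [ 0.388 -0.322  0.01 ]
[[ 0.001 -0.958 -0.286  0.079]
 [ 1.     0.001 -0.001 -0.001]
 [ 0.001 -0.286  0.958 -0.144]
 [ 0.     0.     0.     1.   ]] 344.7867752298898
```

Both points fit: the tops come out at about 0.202 m and within reach. The sheet lies between the gripper and the presses, so I estimate its extent before moving.

```bash
python3 - <<'E'
import cv2,numpy as np
a=cv2.imread("pics/scene0.png")[150:384,300:512];b=cv2.imread("pics/side0.png")[40:250,200:412]
a=cv2.resize(a,(400,442),interpolation=3);b=cv2.resize(b,(400,396),interpolation=3)
b=cv2.copyMakeBorder(b,0,46,0,0,0);cv2.imwrite("pics/crop.png",np.hstack([a,b]))
from bench import bot
P={}
c={n:bot.calibration(n) for n in("scene","side")}
for n in c:P[n]=c[n]["K"]@c[n]["view"][:3]
# project verticals of candidate points into both
for p in [(.35,-.3,0),(.35,-.3,.2),(.45,-.35,0),(.45,-.35,.2),(.6,-.35,.2),(.6,-.35,.35),(.4,-.45,.3),(.246,-.628,.24)]:
    print(p,*[np.round((P[n]@np.r_[p,1])[:2]/(P[n]@np.r_[p,1])[2]) for n in c])
E
```

```text
(0.35, -0.3, 0) [337. 333.] [323. 202.]
(0.35, -0.3, 0.2) [349. 232.] [328. 132.]
(0.45, -0.35, 0) [384. 309.] [290. 190.]
(0.45, -0.35, 0.2) [402. 213.] [291. 122.]
(0.6, -0.35, 0.2) [423. 180.] [236. 119.]
(0.6, -0.35, 0.35) [440. 101.] [233.  61.]
(0.4, -0.45, 0.3) [483. 182.] [317.  75.]
(0.246, -0.628, 0.24) [675. 358.] [374.  83.]
```

View pics/crop.png

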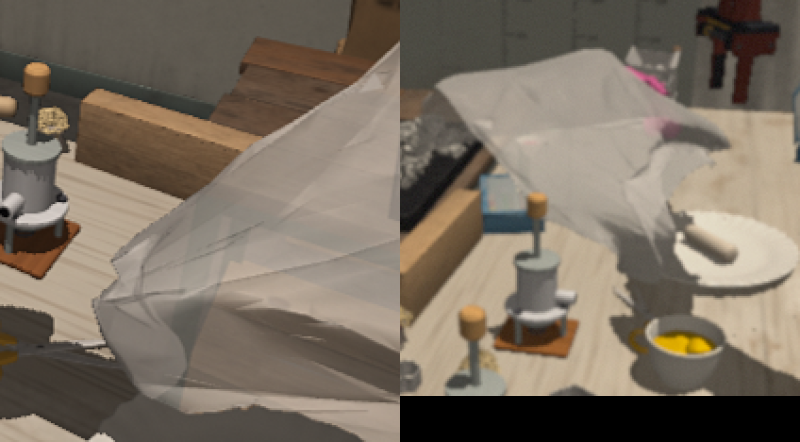

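The sheet rises from near (0.33,-0.33,0.05) towards −y, passing about (0.4,-0.45,0.3). I'll lift straight up and pass over it on the robot's side.

Request:
apply_moves(motion=[[[0, 0, -2.4], 0, 8.7], [[0, 0, -2.4], 0, 8.7], [[0, 0, -2.4], 0, 8.7], [[0, 0, -2.4], 0, 8.7], [[0, 0, -2.4], 0, 8.7], [[0, 0, -2.4], 0, 8.7], [[0, 0, -2.4], 0, 8.7], [[0, 0, -2.4], 0, 8.7], [[0, 0, -2.4], 0, 8.7], [[0, 0, -2.4], 0, 8.7]])

```text
clock: 0.93
ee_pos: [0.2463, -0.6281, 0.4824]
tcp_rot: [-0.0, 0.983, 0.186, -0.0]
force: [0.1, -0.4, -0.1]
gripper_width: 0.991
gripper_force: 0.0
```

```bash
python3 - <<'E'
from bench import bot
import cv2,numpy as np
o=bot.get_obs();a=bot.snapshot("wrist");b=bot.snapshot("side")
cv2.imwrite("pics/w1.png",np.vstack([a,b])[:,:,::-1][::1])
im=cv2.resize(np.hstack([a,b])[:,:,::-1],(800,300));cv2.imwrite("pics/w1.png",im)
print(o["clock"],o["ee_pos"],o["tcp_rot"],o["joint_pos"])
E
```

```text
0.9333 [ 0.24633257 -0.62809976  0.48236581] [-4.53181633e-04  9.82592154e-01  1.85775248e-01 -1.03583121e-04] [ 1.07509131  0.37662105  0.04555047  1.1784645  -0.01678881  1.58778856
 -0.0798912 ]
```

View pics/w1.png

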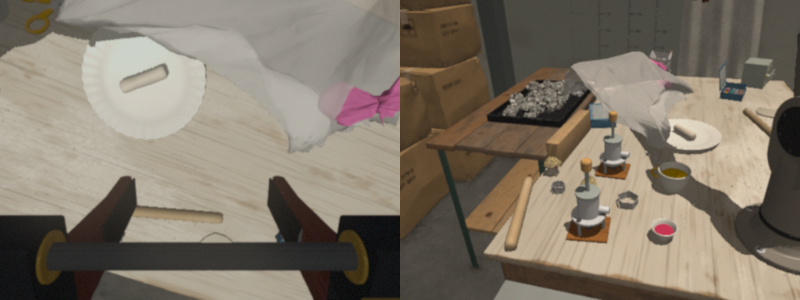

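The wrist view shows the sheet ahead of the gripper, with a pink bow at about (467,134). The side view shows it below and beyond the path. I triangulate the bow to get the height.

```bash
cat > h.py <<'E'
from bench import bot
import cv2,numpy as np
from scipy.spatial.transform import Rotation as R
def P(n,o=None):
    c=bot.calibration(n)
    if n!="wrist": return c["K"]@c["view"][:3]
    q=np.array(o["tcp_rot"]);T=np.eye(4);T[:3,:3]=R.from_quat(q[[1,2,3,0]]).as_matrix();T[:3,3]=o["ee_pos"]
    return c["K"]@np.linalg.inv(T@c["tool_from_camera"])[:3]
def tri(A,B,p,q):
    X=cv2.triangulatePoints(A,B,np.array(p,float),np.array(q,float));X=X[:3,0]/X[3,0]
    pr=lambda M:(M@np.r_[X,1])[:2]/(M@np.r_[X,1])[2]
    return np.round(X,3),np.round(pr(A)-p,1),np.round(pr(B)-q,1)
def cast(M,u,v,z): # pixel to plane z
    H=np.c_[M[:,0],M[:,1],M[:,2]*z+M[:,3]];X=np.linalg.solve(H,[u,v,1]);return X[:2]/X[2]
E
python3 - <<'E'
from h import *
o=bot.get_obs();W,S=P("wrist",o),P("side")
print("bow",tri(W,S,(465,134),(335,85)))
print("edge tip",tri(W,S,(375,190),(372,117)))
print("plate",cast(W,185,110,.01),cast(S,375,172,.01))
for z in(.1,.25,.4,.5):print(z,"side apex (303,66)",cast(S,303,66,z),"left tip",cast(S,221,85,z),"scene exit",cast(P("scene"),512,175,z))
E
```

```text
bow (array([ 0.371, -0.882,  0.165]), array([ 1.9, -5.2]), array([1.5, 0.2]))
edge tip (array([ 0.233, -0.852,  0.062]), array([-0.2,  0.5]), array([-0.2,  0. ]))
plate [ 0.2361174  -0.49683284] [ 0.21661407 -0.49485308]
0.1 side apex (303,66) [ 0.58275041 -1.49230484] left tip [ 0.88225447 -1.05736076] scene exit [ 0.99685144 -0.49971722]
0.25 side apex (303,66) [ 0.48531409 -0.79077015] left tip [ 0.6873853  -0.49731945] scene exit [ 0.58378213 -0.48465727]
0.4 side apex (303,66) [ 0.38787776 -0.08923547] left tip [0.49251613 0.06272186] scene exit [ 0.17071282 -0.46959731]
0.5 side apex (303,66) [0.32292022 0.37845432] left tip [0.36260336 0.43608274] scene exit [-0.10466673 -0.45955734]
```

The sheet stays below about 0.3 m, so z = 0.48 clears it. I go above press b.

Request:
apply_moves(motion=[[[1.8, -1.6, 0], 0, 8.7], [[1.8, -1.6, 0], 0, 8.7], [[1.8, -1.6, 0], 0, 8.7], [[1.8, -1.6, 0], 0, 8.7], [[1.8, -1.6, 0], 0, 8.7], [[1.8, -1.6, 0], 0, 8.7], [[1.8, -1.6, 0], 0, 8.7], [[1.8, -1.6, 0], 0, 8.7], [[1.8, -1.6, 0], 0, 8.7], [[1.8, -1.6, 0], 0, 8.7]])

```text
clock: 1.87
ee_pos: [0.3558, -0.4123, 0.4803]
tcp_rot: [-0.001, 0.983, 0.186, -0.001]
force: [0.8, -0.4, 1.2]
gripper_width: 0.988
gripper_force: 0.0
```

Request:
apply_moves(motion=[[[1.8, -1.6, 0], 0, 8.7], [[1.8, -1.6, 0], 0, 8.7], [[1.8, -1.6, 0], 0, 8.7], [[1.8, -1.6, 0], 0, 8.7], [[1.8, -1.6, 0], 0, 8.7], [[1.8, -1.6, 1], 0, 8.7], [[1.8, -1.6, 2], 0, 8.7], [[1.8, -1.6, 3], 0, 8.7], [[1.8, -1.6, 3], 0, 8.7], [[1.8, -1.6, 3], 0, 8.7]])

```text
clock: 2.7
ee_pos: [0.4644, -0.1977, 0.3594]
tcp_rot: [-0.0, 0.983, 0.186, -0.0]
force: [1.5, -0.6, -0.3]
gripper_width: 0.989
gripper_force: 0.0
```

```bash
python3 - <<'E'
from h import *
import json
o=bot.get_obs();a=bot.snapshot("wrist")[:,:,::-1].copy()
cv2.imwrite("pics/w2.png",a);W=P("wrist",o)
json.dump(W.tolist(),open("w2.json","w"))
x=W@[.468,-.198,.202,1];print("expected px",x[:2]/x[2],o["clock"],o["ee_pos"],o["tcp_rot"])
E
```

```text
expected px [261.67284029 173.25922832] 2.7 [ 0.46442144 -0.19772967  0.35944709] [-1.44653984e-04  9.82586808e-01  1.85803664e-01 -3.76217649e-04]
```

View pics/w2.png

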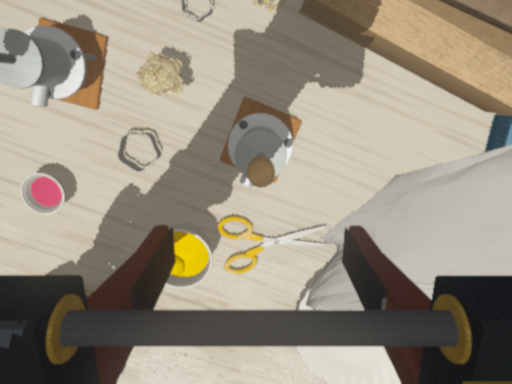

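The view shows knob b at (261,172) against an expected (262,173), so the estimate holds. The sheet's low edge at (345,235) is clear of the fingers. I descend onto the knob and pinch it.

Request:
apply_moves(motion=[[[0.1, 0.05, 1.7], 0, 8.7], [[0.1, 0.05, 1.7], 0, 8.7], [[0.1, 0.05, 1.7], 0, 8.7], [[0, 0, 1.7], 0, 8.7], [[0, 0, 1.7], 0, 8.7], [[0, 0, 1.7], 0, 8.7], [[0, 0, 1.7], 0, 8.7], [[0, 0, 1.7], 0, 8.7], [[0, 0, 1.7], 0, 8.7], [[0, 0, 1.7], 0, 8.7]])

```text
clock: 3.58
ee_pos: [0.4671, -0.1992, 0.19]
tcp_rot: [-0.0, 0.983, 0.186, -0.001]
force: [-0.1, 0.1, -0.3]
gripper_width: 0.994
gripper_force: 0.0
```

Request:
apply_moves(motion=[[[0, 0, 0], 0, 5], [[0, 0, 0], 0, 4], [[0, 0, 0], 0, 3.4], [[0, 0, 0], 0, 3], [[0, 0, 0], 0, 2.5], [[0, 0, 0], 0, 2], [[0, 0, 0], 0, 2], [[0, 0, 0], 0, 2], [[0, 0, 0], 0, 2], [[0, 0, 0], 0, 2]])

```text
clock: 4.42
ee_pos: [0.4679, -0.1986, 0.1916]
tcp_rot: [-0.001, 0.983, 0.186, -0.0]
force: [-0.1, -0.7, 1.3]
gripper_width: 0.282
gripper_force: 30.0
```

Request:
apply_moves(motion=[[[0, 0, 0.12], 0, 2], [[0, 0, 0.12], 0, 2], [[0, 0, 0.12], 0, 2], [[0, 0, 0.12], 0, 2], [[0, 0, 0.12], 0, 2], [[0, 0, 0.12], 0, 2], [[0, 0, 0.12], 0, 2], [[0, 0, 0.12], 0, 2], [[0, 0, 0.12], 0, 2], [[0, 0, 0.12], 0, 2]])

```text
clock: 5.25
ee_pos: [0.4679, -0.1987, 0.1793]
tcp_rot: [-0.0, 0.983, 0.186, -0.0]
force: [-1.0, 4.4, 1.6]
gripper_width: 0.285
gripper_force: 30.0
```

Request:
apply_moves(motion=[[[0, 0, 0.05], 0, 2], [[0, 0, 0.05], 0, 2], [[0, 0, 0.05], 0, 2], [[0, 0, 0.05], 0, 2], [[0, 0, 0.05], 0, 2], [[0, 0, 0.05], 0, 2], [[0, 0, 0.05], 0, 2], [[0, 0, 0.05], 0, 2], [[0, 0, 0.05], 0, 2], [[0, 0, 0.05], 0, 2]])

```text
clock: 6.08
ee_pos: [0.4679, -0.1988, 0.1744]
tcp_rot: [-0.0, 0.983, 0.186, -0.0]
force: [-1.4, 5.2, 1.1]
gripper_width: 0.282
gripper_force: 30.0
```

Request:
apply_moves(motion=[[[0, 0, 0.03], 0, 2], [[0, 0, 0.03], 0, 2], [[0, 0, 0.03], 0, 2], [[0, 0, 0.03], 0, 2], [[0, 0, 0.03], 0, 2], [[0, 0, 0.03], 0, 2], [[0, 0, 0.03], 0, 2], [[0, 0, 0.03], 0, 2], [[0, 0, 0.03], 0, 2], [[0, 0, 0.03], 0, 2]])

```text
clock: 6.92
ee_pos: [0.4679, -0.1987, 0.1714]
tcp_rot: [-0.0, 0.983, 0.186, -0.0]
force: [-2.1, 5.2, 1.5]
gripper_width: 0.288
gripper_force: 30.0
```

Request:
apply_moves(motion=[[[0, 0, 0.03], 0, 2], [[0, 0, 0.03], 0, 2], [[0, 0, 0.03], 0, 2], [[0, 0, 0.03], 0, 2], [[0, 0, 0.03], 0, 2], [[0, 0, 0.03], 0, 2], [[0, 0, 0.03], 0, 2], [[0, 0, 0.03], 0, 2], [[0, 0, 0.03], 0, 2], [[0, 0, 0.03], 0, 2]])

```text
clock: 7.75
ee_pos: [0.4679, -0.1987, 0.1684]
tcp_rot: [-0.0, 0.983, 0.186, -0.0]
force: [-1.6, 4.9, 0.9]
gripper_width: 0.286
gripper_force: 30.0
```

```bash
python3 - <<'E'
from h import *
o=bot.get_obs();b=bot.snapshot("scene")[:,:,::-1]
cv2.imwrite("pics/s3.png",cv2.resize(b[130:310,240:400],(640,720))[120:])
print(o["force"],o["ee_pos"],o["tau"])
E
```

```text
[-1.59461692  4.91249756  0.87249866] [ 0.46789865 -0.19874341  0.16837061] [ 1.90741852e+00 -4.27698576e+01  4.07175226e-01 -2.42247999e+01
  1.05105635e+00 -8.51196125e-01  2.88884982e-02]
```

View pics/s3.png

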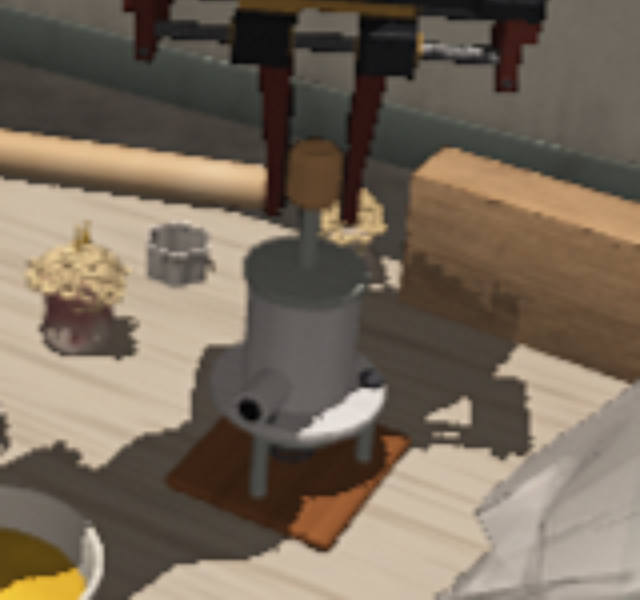

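The picture shows the knob pinched at about (317,175) in the crop and moved down with the gripper. The force is still about 1 N after 23 mm, so press b seems to run freely. I keep going in watched steps.

Request:
apply_moves(motion=[[[0, 0, 0.06], 0, 2], [[0, 0, 0.06], 0, 2], [[0, 0, 0.06], 0, 2], [[0, 0, 0.06], 0, 2], [[0, 0, 0.06], 0, 2], [[0, 0, 0.06], 0, 2], [[0, 0, 0.06], 0, 2], [[0, 0, 0.06], 0, 2], [[0, 0, 0.06], 0, 2], [[0, 0, 0.06], 0, 2]])

```text
clock: 8.63
ee_pos: [0.4679, -0.1988, 0.1624]
tcp_rot: [-0.0, 0.983, 0.186, -0.0]
force: [-2.6, 4.3, 0.6]
gripper_width: 0.288
gripper_force: 30.0
```

Request:
apply_moves(motion=[[[0, 0, 0.06], 0, 2], [[0, 0, 0.06], 0, 2], [[0, 0, 0.06], 0, 2], [[0, 0, 0.06], 0, 2], [[0, 0, 0.06], 0, 2], [[0, 0, 0.06], 0, 2], [[0, 0, 0.06], 0, 2], [[0, 0, 0.06], 0, 2], [[0, 0, 0.06], 0, 2], [[0, 0, 0.06], 0, 2]])

```text
clock: 9.47
ee_pos: [0.4679, -0.1988, 0.1563]
tcp_rot: [-0.0, 0.983, 0.186, -0.0]
force: [-2.2, 5.5, 0.9]
gripper_width: 0.286
gripper_force: 30.0
```

Free so far. I go on to the end stop and watch for the force to rise.

Request:
apply_moves(motion=[[[0, 0, 0.05], 0, 2], [[0, 0, 0.05], 0, 2], [[0, 0, 0.05], 0, 2], [[0, 0, 0.05], 0, 2], [[0, 0, 0.05], 0, 2], [[0, 0, 0.05], 0, 2], [[0, 0, 0.05], 0, 2], [[0, 0, 0.05], 0, 2], [[0, 0, 0], 0, 2], [[0, 0, 0], 0, 2]])

```text
clock: 10.3
ee_pos: [0.4679, -0.1988, 0.1523]
tcp_rot: [-0.0, 0.983, 0.186, -0.0]
force: [-0.9, 4.6, -0.2]
gripper_width: 0.289
gripper_force: 30.0
```

Request:
apply_moves(motion=[[[0, 0, 0.03], 0, 2], [[0, 0, 0.03], 0, 2], [[0, 0, 0.03], 0, 2], [[0, 0, 0.03], 0, 2], [[0, 0, 0.03], 0, 2], [[0, 0, 0.03], 0, 2], [[0, 0, 0.03], 0, 2], [[0, 0, 0.03], 0, 2], [[0, 0, 0], 0, 2], [[0, 0, 0], 0, 2]])

```text
clock: 11.13
ee_pos: [0.4679, -0.1987, 0.15]
tcp_rot: [-0.0, 0.983, 0.186, -0.0]
force: [-1.7, 5.5, 1.6]
gripper_width: 0.288
gripper_force: 30.0
```

Request:
apply_moves(motion=[[[0, 0, 0.04], 0, 2], [[0, 0, 0.04], 0, 2], [[0, 0, 0.04], 0, 2], [[0, 0, 0.04], 0, 2], [[0, 0, 0.04], 0, 2], [[0, 0, 0.04], 0, 2], [[0, 0, 0.04], 0, 2], [[0, 0, 0.04], 0, 2], [[0, 0, 0], 0, 2], [[0, 0, 0], 0, 2]])

```text
clock: 11.97
ee_pos: [0.4682, -0.1988, 0.1498]
tcp_rot: [0.0, 0.983, 0.186, -0.0]
force: [-12.3, 8.0, 30.2]
gripper_width: 0.286
gripper_force: 30.0
```

The plunger reached its stop at 30 N, with the TCP at 0.150, so b is home and is the free press. I ease off, release and rise.

Request:
apply_moves(motion=[[[0, 0, -0.1], 0, 2], [[0, 0, -0.1], 0, 2], [[0, 0, 0], 0, 2], [[0, 0, 0], 0, 8.7], [[0, 0, 0], 0, 8.7], [[0, 0, 0], 0, 8.7], [[0, 0, 0], 0, 8.7], [[0, 0, 0], 0, 8.7], [[0, 0, 0], 0, 8.7], [[0, 0, 0], 0, 8.7]])

```text
clock: 12.8
ee_pos: [0.4682, -0.1995, 0.149]
tcp_rot: [0.0, 0.983, 0.186, 0.0]
force: [-0.1, 0.0, -0.0]
gripper_width: 0.776
gripper_force: 0.0
```

Request:
apply_moves(motion=[[[0, 0, -0.5], 0, 8.7], [[0, 0, -1.5], 0, 8.7], [[0, 0, -2], 0, 8.7], [[0, 0, -2], 0, 8.7], [[0, 0, -2], 0, 8.7], [[0, 0, -2.5], 0, 8.7], [[0, 0, -2.5], 0, 8.7], [[0, 0, -2.5], 0, 8.7], [[0, 0, -2.5], 0, 8.7], [[0, 0, 0], 0, 8.7]])

```text
clock: 13.63
ee_pos: [0.4703, -0.1999, 0.3345]
tcp_rot: [0.002, 0.983, 0.186, 0.004]
force: [1.4, 0.1, 1.3]
gripper_width: 0.985
gripper_force: 0.0
```

Request:
apply_moves(motion=[[[1, -2.6, 0], 0, 8.7], [[1, -2.6, 0], 0, 8.7], [[1, -2.6, 0], 0, 8.7], [[1, -2.6, 0], 0, 8.7], [[1, -2.6, 0], 0, 8.7], [[1, -2.6, 0], 0, 8.7], [[1, -2.6, 0], 0, 8.7], [[1, -2.6, 0], 0, 8.7], [[1, -2.6, 0], 0, 8.7], [[1, -2.6, 0], 0, 8.7]])

```text
clock: 14.47
ee_pos: [0.4658, 0.0805, 0.329]
tcp_rot: [0.0, 0.983, 0.186, 0.0]
force: [0.4, 0.2, -0.1]
gripper_width: 0.993
gripper_force: 0.0
```

```bash
python3 - <<'E'
from h import *
o=bot.get_obs();a=bot.snapshot("wrist")[:,:,::-1].copy();s=bot.snapshot("scene")[:,:,::-1].copy()
W=P("wrist",o);x=W@[.4687,.082,.203,1];e=x[:2]/x[2]
cv2.circle(a,(int(e[0]),int(e[1])),3,(0,0,255),1)
cv2.imwrite("pics/w4.png",cv2.resize(np.hstack([a,s]),(800,300)))
print(o["clock"],o["ee_pos"],o["force"],"expected",e)
Ps=P("scene")
for z in(.163,.2046):
  y=Ps@[.468,-.198,z-.014,1];print("b knob centre in scene if top",z,y[:2]/y[2])
h=cv2.cvtColor(s,cv2.COLOR_BGR2HSV);m=cv2.inRange(h,(8,130,60),(22,255,255));m[:,:307]=0;m[:,332:]=0;m[:180]=0;m[230:]=0
yy,xx=np.nonzero(m);print(xx.min(),xx.max(),yy.min(),yy.max())
E
```

```text
14.4667 [0.4658396  0.0804755  0.32901294] [ 0.42830324  0.17881287 -0.0756116 ] expected [259.48577445 182.78873068]
b knob centre in scene if top 0.163 [317.544177   211.18134004]
b knob centre in scene if top 0.2046 [319.21894057 191.13159649]
311 324 203 220
```

View pics/w4.png

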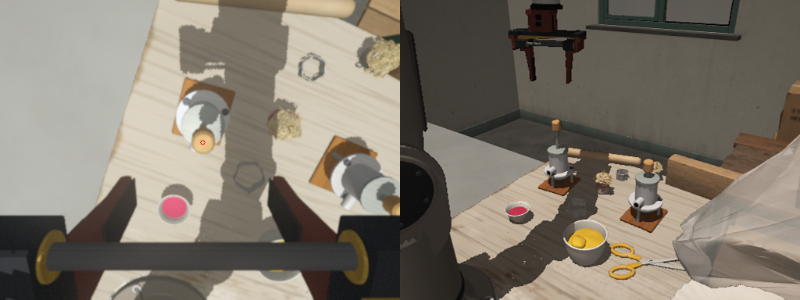

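Knob b now sits at its home height in the scene view (row 211, predicted 211). Knob a is at about (261,181) in the wrist view, within 2 px of the prediction. I descend on a.

Request:
apply_moves(motion=[[[0.1, 0, 1.4], 0, 8.7], [[0.1, 0.05, 1.4], 0, 8.7], [[0.1, 0, 1.4], 0, 8.7], [[0, 0, 1.4], 0, 8.7], [[0, 0, 1.4], 0, 8.7], [[0, 0, 1.4], 0, 8.7], [[0, 0, 1.4], 0, 8.7], [[0, 0, 1.4], 0, 8.7], [[0, 0, 1.4], 0, 8.7], [[0, 0, 1.3], 0, 8.7]])

```text
clock: 15.4
ee_pos: [0.469, 0.0789, 0.1891]
tcp_rot: [0.0, 0.983, 0.185, -0.0]
force: [0.5, -0.8, 0.6]
gripper_width: 0.988
gripper_force: 0.0
```

Request:
apply_moves(motion=[[[0, 0, 0], 0, 5], [[0, 0, 0], 0, 4], [[0, 0, 0], 0, 3.4], [[0, 0, 0], 0, 3], [[0, 0, 0], 0, 2.5], [[0, 0, 0], 0, 2], [[0, 0, 0], 0, 2], [[0, 0, 0], 0, 2], [[0, 0, 0], 0, 2], [[0, 0, 0], 0, 2]])

```text
clock: 16.23
ee_pos: [0.469, 0.0805, 0.1901]
tcp_rot: [-0.0, 0.983, 0.186, -0.0]
force: [0.2, -0.4, 0.3]
gripper_width: 0.285
gripper_force: 30.0
```

Request:
apply_moves(motion=[[[0, 0, 0.1], 0, 2], [[0, 0, 0.1], 0, 2], [[0, 0, 0.1], 0, 2], [[0, 0, 0.1], 0, 2], [[0, 0, 0.1], 0, 2], [[0, 0, 0.1], 0, 2], [[0, 0, 0.1], 0, 2], [[0, 0, 0.1], 0, 2], [[0, 0, 0.1], 0, 2], [[0, 0, 0.1], 0, 2]])

```text
clock: 17.07
ee_pos: [0.4691, 0.0804, 0.1799]
tcp_rot: [-0.0, 0.983, 0.186, -0.0]
force: [-1.8, 4.8, 1.1]
gripper_width: 0.288
gripper_force: 30.0
```

Request:
apply_moves(motion=[[[0, 0, 0.04], 0, 2], [[0, 0, 0.04], 0, 2], [[0, 0, 0.04], 0, 2], [[0, 0, 0.04], 0, 2], [[0, 0, 0.04], 0, 2], [[0, 0, 0.04], 0, 2], [[0, 0, 0.04], 0, 2], [[0, 0, 0.04], 0, 2], [[0, 0, 0], 0, 2], [[0, 0, 0], 0, 2]])

```text
clock: 17.9
ee_pos: [0.4691, 0.0804, 0.1767]
tcp_rot: [-0.0, 0.983, 0.186, -0.0]
force: [-1.7, 5.6, 1.8]
gripper_width: 0.286
gripper_force: 30.0
```

Request:
apply_moves(motion=[[[0, 0, 0.03], 0, 2], [[0, 0, 0.03], 0, 2], [[0, 0, 0.03], 0, 2], [[0, 0, 0.03], 0, 2], [[0, 0, 0.03], 0, 2], [[0, 0, 0.03], 0, 2], [[0, 0, 0.03], 0, 2], [[0, 0, 0.03], 0, 2], [[0, 0, 0], 0, 2], [[0, 0, 0], 0, 2]])

```text
clock: 18.73
ee_pos: [0.4691, 0.0803, 0.1744]
tcp_rot: [-0.0, 0.983, 0.186, -0.0]
force: [-2.9, 4.6, 1.3]
gripper_width: 0.284
gripper_force: 30.0
```

Request:
apply_moves(motion=[[[0, 0, 0.03], 0, 2], [[0, 0, 0.03], 0, 2], [[0, 0, 0.03], 0, 2], [[0, 0, 0.03], 0, 2], [[0, 0, 0.03], 0, 2], [[0, 0, 0.03], 0, 2], [[0, 0, 0.03], 0, 2], [[0, 0, 0], 0, 2], [[0, 0, 0], 0, 2], [[0, 0, 0], 0, 2]])

```text
clock: 19.57
ee_pos: [0.4691, 0.0804, 0.1725]
tcp_rot: [-0.0, 0.983, 0.186, -0.0]
force: [-2.9, 4.5, 2.8]
gripper_width: 0.286
gripper_force: 30.0
```

Request:
apply_moves(motion=[[[0, 0, 0.03], 0, 2], [[0, 0, 0.03], 0, 2], [[0, 0, 0.03], 0, 2], [[0, 0, 0.03], 0, 2], [[0, 0, 0.03], 0, 2], [[0, 0, 0.03], 0, 2], [[0, 0, 0.03], 0, 2], [[0, 0, 0], 0, 2], [[0, 0, 0], 0, 2], [[0, 0, 0], 0, 2]])

```text
clock: 20.4
ee_pos: [0.4691, 0.0804, 0.1705]
tcp_rot: [-0.0, 0.983, 0.186, -0.0]
force: [-3.5, 3.7, 4.6]
gripper_width: 0.288
gripper_force: 30.0
```

Request:
apply_moves(motion=[[[0, 0, 0.03], 0, 2], [[0, 0, 0.03], 0, 2], [[0, 0, 0.03], 0, 2], [[0, 0, 0.03], 0, 2], [[0, 0, 0.03], 0, 2], [[0, 0, 0.03], 0, 2], [[0, 0, 0], 0, 2], [[0, 0, 0], 0, 2], [[0, 0, 0], 0, 2], [[0, 0, 0], 0, 2]])

```text
clock: 21.23
ee_pos: [0.4692, 0.0804, 0.1689]
tcp_rot: [-0.0, 0.983, 0.186, 0.0]
force: [-4.7, 3.9, 7.4]
gripper_width: 0.288
gripper_force: 30.0
```

Press a is clearly stiff: 7.4 N and rising, after about 4 mm past the plug. I stop here and draw it up to the top.

Request:
apply_moves(motion=[[[0, 0, -0.2], 0, 2], [[0, 0, -0.25], 0, 2], [[0, 0, -0.25], 0, 2], [[0, 0, -0.25], 0, 2], [[0, 0, -0.25], 0, 2], [[0, 0, -0.25], 0, 2], [[0, 0, -0.25], 0, 2], [[0, 0, -0.25], 0, 2], [[0, 0, -0.25], 0, 2], [[0, 0, -0.1], 0, 2]])

```text
clock: 22.07
ee_pos: [0.4691, 0.0803, 0.1913]
tcp_rot: [-0.0, 0.983, 0.186, -0.0]
force: [-0.5, 4.6, -2.2]
gripper_width: 0.285
gripper_force: 30.0
```

Request:
apply_moves(motion=[[[0, 0, -0.04], 0, 2], [[0, 0, -0.04], 0, 2], [[0, 0, -0.04], 0, 2], [[0, 0, -0.04], 0, 2], [[0, 0, -0.04], 0, 2], [[0, 0, -0.04], 0, 2], [[0, 0, 0], 0, 2], [[0, 0, 0], 0, 2], [[0, 0, 0], 0, 2], [[0, 0, 0], 0, 2]])

```text
clock: 22.9
ee_pos: [0.4691, 0.0804, 0.1935]
tcp_rot: [-0.0, 0.983, 0.186, -0.0]
force: [-1.3, 4.8, -1.1]
gripper_width: 0.285
gripper_force: 30.0
```

Request:
apply_moves(motion=[[[0, 0, -0.04], 0, 2], [[0, 0, -0.04], 0, 2], [[0, 0, -0.04], 0, 2], [[0, 0, -0.04], 0, 2], [[0, 0, -0.04], 0, 2], [[0, 0, -0.04], 0, 2], [[0, 0, 0], 0, 2], [[0, 0, 0], 0, 2], [[0, 0, 0], 0, 2], [[0, 0, 0], 0, 2]])

```text
clock: 23.73
ee_pos: [0.4691, 0.0803, 0.1955]
tcp_rot: [-0.0, 0.983, 0.186, -0.0]
force: [1.0, 6.2, -5.3]
gripper_width: 0.282
gripper_force: 30.0
```

Request:
apply_moves(motion=[[[0, 0, -0.04], 0, 2], [[0, 0, -0.04], 0, 2], [[0, 0, -0.04], 0, 2], [[0, 0, 0], 0, 2], [[0, 0, 0], 0, 2], [[0, 0, 0], 0, 2], [[0, 0, 0], 0, 2], [[0, 0, 0], 0, 2], [[0, 0, 0], 0, 2], [[0, 0, 0], 0, 2]])

```text
clock: 24.57
ee_pos: [0.4689, 0.0803, 0.1956]
tcp_rot: [-0.001, 0.983, 0.186, -0.0]
force: [5.1, 7.4, -16.7]
gripper_width: 0.287
gripper_force: 30.0
```

The plunger is at its top stop: the TCP holds at 0.1956 with the force up to 17 N. I release, rise and check.

Request:
apply_moves(motion=[[[0, 0, 0.05], 0, 2], [[0, 0, 0], 0, 2], [[0, 0, 0], 0, 8.7], [[0, 0, 0], 0, 8.7], [[0, 0, 0], 0, 8.7], [[0, 0, 0], 0, 8.7], [[0, 0, 0], 0, 8.7], [[0, 0, 0], 0, 8.7], [[0, 0, 0], 0, 8.7], [[0, 0, 0], 0, 8.7]])

```text
clock: 25.4
ee_pos: [0.4693, 0.0797, 0.197]
tcp_rot: [0.0, 0.983, 0.186, 0.0]
force: [-0.4, 0.3, 0.4]
gripper_width: 0.854
gripper_force: 0.0
```

Request:
apply_moves(motion=[[[0, 0, -0.5], 0, 8.7], [[0, 0, -1.5], 0, 8.7], [[0, 0, -2], 0, 8.7], [[0, 0, -2], 0, 8.7], [[0, 0, -2], 0, 8.7], [[0, 0, -2], 0, 8.7], [[0, 0, -2], 0, 8.7], [[0, 0, -1], 0, 8.7], [[0, 0, 0], 0, 8.7], [[0, 0, 0], 0, 8.7]])

```text
clock: 26.23
ee_pos: [0.4693, 0.0798, 0.3268]
tcp_rot: [0.0, 0.983, 0.186, 0.0]
force: [-0.3, 0.2, 0.3]
gripper_width: 0.989
gripper_force: 0.0
```

```bash
python3 - <<'E'
from h import *
o=bot.get_obs();print(o["clock"],o["ee_pos"],o["force"])
I={n:bot.snapshot(n)[:,:,::-1].copy() for n in("scene","side")}
def c(n,u,v):
    h=cv2.cvtColor(I[n],cv2.COLOR_BGR2HSV);m=cv2.inRange(h,(8,130,60),(22,255,255));w=np.zeros_like(m);w[v-14:v+14,u-12:u+12]=1
    y,x=np.nonzero(m*w>0);return ((x.min()+x.max()+1)/2,(y.min()+y.max()+1)/2)
for k,s,d in(("a",(200,157),(238,207)),("b",(317,211),(272,165))):
    X=tri(P("scene"),P("side"),c("scene",*s),c("side",*d));print(k,X,"top",X[0][2]+.014)
cv2.imwrite("pics/end.png",np.hstack([cv2.resize(I["scene"][130:310,160:380],(440,360)),cv2.resize(I["side"][130:310,180:360],(360,360))]))
E
```

```text
26.2333 [0.46925698 0.07983028 0.3268244 ] [-0.28162264  0.22622291  0.28202467]
a (array([0.468, 0.081, 0.192]), array([-0.3,  0.4]), array([-0.3, -0.5])) top 0.20600000000000002
b (array([ 0.468, -0.198,  0.146]), array([-0.4,  0.6]), array([-0.3, -0.5])) top 0.16
```

View pics/end.png

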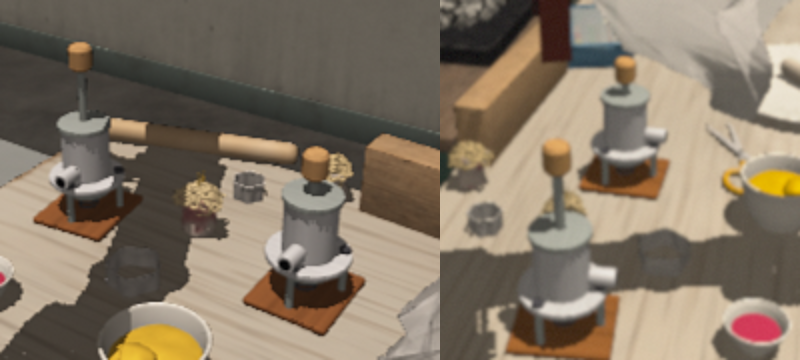

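Knob a, at (80,57) in the left half of the picture, stands fully up: top 0.206 m measured with a roughly 2 mm low bias, against 0.208. Knob b, at (316,163), is home at 0.160 against 0.163 with the same bias. The robot is clear of everything, so I hand in.

```bash
python3 -c "
from bench import bot
print(bot.finish_job())"
```

```text
the job is handed in; nothing more can be done
None
```

The right press (b) ran freely and is pushed fully home; the left press (a) grew stiff about 20 mm down, so I stopped at about 7 N and drew its plunger back to the top, and the job is handed in.

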